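# Seat the well plate and hold the reader's sprung shutter half open

## Task

Leaving the shutter shut for now, push the well plate along its lane and under the reader's bridge until it sits fully home against the end stop. Then slide the spring-loaded dark steel shutter on top of the bridge open to half its travel with the gripper and keep holding it there: the program finishes while the gripper still holds it against its spring. Never let the shutter open past three quarters of its travel, and do not disturb the bottle, the tube rack or the tip box.

Things in the scene. Friction and masses are not known exactly. Their poses are not given: they have to be found in the camera images.
- reader: Low plate reader fixed to the bench, 440 (own x) x 130 (own y) mm, x -190 to +250. Origin: on the bench under the lane's middle line; own x runs along the lane to the bridge. Deck (lane floor) 15 mm above the bench, open at the -x end. Lane 89 mm wide about y = 0, its walls 27 mm above the bench. The white bridge covers it from x +30 to +190: roof underside 37, top 43 mm above the bench.
- stop (a point): Middle of the end stop's face under the bridge, 8 mm above the deck, at reader x = +140 mm, y = 0. Hidden under the roof.
- half_mark (a point): Point on the bridge roof's top, at reader x = +125 mm, y = 0: the tab's middle belongs over it at half travel. Short black ticks on both roof edges mark the tab's middle when shut (x +95), half open (the longer tick, x +125) and fully open (x +155). Grey shutter rails run along the roof at y +-34 to +-43 mm, top 53 mm above the bench.
- plate: Loose pale grey multi-well plate, 127 (own x) x 85 (own y) x 16 mm, about 100 g, lying in the lane before the bridge, own x along the reader's x. Origin: centre of its underside. Fully home, its leading edge touches the end stop: its origin is at reader x = +76.5 mm and its trailing edge at x = +13, 17 mm outside the bridge.
- shutter (a joint): Opening of the dark steel shutter in m: 0 shut (where its spring keeps it), 0.060 fully open, half travel 0.030; it slides towards the reader's +x. Spring force 3 N when shut, rising 0.2 N per mm: 9 N at half, 15 N fully open; let go, it springs shut. It covers a window in the roof, x +50 to +110, 50 mm wide.
- tab_top (a point): Centre of the top of the shutter's upright tab, 78 mm above the bench; moves with the shutter; reader x = +95 mm, y = 0 when shut. Tab 12 mm thick along the slide, 36 mm wide across, 30 mm tall over the flat 70 x 68 mm shutter plate, whose top is 48 mm above the bench. Push it on its -x face or pinch it.
- bottle: Bystander: amber bottle, 60 mm across, 120 mm tall, standing on the bench beside the bridge on the reader's -y side. Origin: centre of its underside.
- rack: Bystander: grey tube rack with ten capped tubes, 150 x 60 mm, 59 mm tall, on the bench beside the lane on the reader's -y side. Origin: centre of its underside.
- tipbox: Bystander: grey box with white lid, 119 x 84 mm, 58 mm tall, on the bench beyond the open (-x) end of the reader, in line with the lane. Origin: centre of its underside.

How it is judged:
On the way, in this order (a step that is already met when the one before it is completed fails the run):
1. the plate is fully home against the end stop, the shutter still shut (x of plate in the frame of reader above 0.0725 m and angle between plate's own z axis and vertical below 0.05 rad and value of joint shutter below 0.01 m), for 0.2 s.
2. the gripper holds the shutter at half travel (x of plate in the frame of reader above 0.0725 m and value of joint shutter between 0.025 and 0.035 m and contact force between the fingers and shutter above 2 N), for 0.5 s.
At the end, for the whole second after the job is handed in: The plate lies flat in the lane within 4 mm of its home position against the end stop; the shutter is still, 25 to 35 mm open (half travel 30 mm, within 5 mm), held there by the fingers with at least 2 N (all of step 2 and angle between plate's own z axis and vertical below 0.05 rad and velocity of joint shutter between -0.01 and 0.01 m/s); the arm keeps its last pose, push and grip.
It fails at once if the shutter opened by more than 10 mm while the plate was not home (value of joint shutter above 0.01 m and not (x of plate in the frame of reader above 0.0725 m)).
It fails at once if the shutter opened past three quarters of its travel (45 mm) (value of joint shutter above 0.045 m).
It fails at once if the bottle was moved by more than 25 mm or tipped (distance of bottle from where it was at the start of the episode above 0.025 m or angle between bottle's own z axis and vertical above 0.3 rad).
It fails at once if the tube rack was moved by more than 25 mm or tipped (distance of rack from where it was at the start of the episode above 0.025 m or angle between rack's own z axis and vertical above 0.3 rad).
It fails at once if the tip box was moved by more than 25 mm or tipped (distance of tipbox from where it was at the start of the episode above 0.025 m or angle between tipbox's own z axis and vertical above 0.3 rad).
It also fails if it takes over 45 s, if anything falls off the work surface, if the arm or the gripper's body presses on something with over 40 N, if the wrist force passes 120 N, or if a joint passes its speed limit or range.

## Robot

A 6-joint arm with a two-finger parallel gripper is mounted at the origin on the work surface. World frame = base frame: x ahead of the robot, y to its left, z up, the work surface at z = 0. Lengths are in m, angles in rad, forces in N, time in s.
With the tool pointing down it reaches from about 0.275 to 1 m from the base axis. Payload 8.4 kg.
Tool frame: the origin (TCP) lies on the mounting face of the last link; the fingertips stand 173 mm ahead of it and the grasp point (between the pads) lies 155 mm ahead of it (manip.hold_point_z is the distance from the TCP to the grasp point, in m); z points along the fingers, y is the line along which they close (so a half turn about z gives the same grasp; the last joint's range is limited). The gripper opens to 85 mm and grips with 20 to 120 N. Pads are 22 mm wide; open, the fingers measure 114 mm over their backs; the gripper's body (76 mm by 85 mm) begins 54 mm behind the grasp point. The pads swing forward as they close: fully open they stand 13 mm farther back than shut.
Start: joints at [1.315, 0.353, 1.633, -0, 1.155, -0.002], TCP at [0.157, 0.605, 0.405] pointing down, gripper open.
Joint ranges: [-2.63, 2.63], [-0.92, 2.1], [0.06, 2.66], [-1.3, 4.44], [0, 2.69], [-3.02, 3.02]. Speed limits (rad/s): [2.22, 2.22, 2.79, 3.14, 3.14, 3.14].

## Interface

Orientations are given as a unit quaternion [w, x, y, z].
In Python, from workcell import manip gives the robot as it stands.
- The arm moves only by the shell command python3 jog.py FILE [FORCE], which reads ROWS from the file FILE. ROWS is a JSON object whose key "plan" holds a list of rows, 1 to 5 of them, each of 7 numbers: a rotation vector rx, ry, rz in units of 0.1 rad, then dx, dy, dz in units of 20 mm, then the opening from 0.0 (shut) to 1.0 (fully open); each row shifts and turns the commanded pose from where the row before left it, along the tool's axes as they then stand; what a row does not reach is not made up. A row lasts 1/12 s, in which the tool goes at most 0.0417 m and 0.125 rad, less where a joint would pass 70% of its speed; a pose out of reach is approached as far as the arm can. The fingers move at their own pace and stop on an object; FORCE is the grip in N (left out, the last holds). Time passes only in rows, so rows that do not move let the fingers close. It prints the time, the measured TCP pose, the force, the opening and the grip force at its end. Input that does not fit is refused with a message, and nothing moves.
- manip.get_obs(): the state, without advancing time (a new reading comes with each control period).
- manip.grab_frame(name): name is "scene" or "top" or "wrist"; returns a dict with "image" (384x512x3 uint8, red, green, blue), "K" (3x3 intrinsics, pixels), "origin" and "rotation" of the camera in the world; the wrist camera has in their place "mount" (4x4, takes a point from camera to tool coordinates, whose origin is the TCP and whose axes are the flange's). Camera axes: x right, y down, z forward; pixel columns grow to the right and rows downward; lengths in m; the calibration is good to about 2 mm. The wrist camera is an equidistant fisheye: a pixel r from the principal point sees the ray r / f radians off the axis. A picture is of the moment at which its call begins: read the wrist's pose just before it. There is no depth.
- manip.hand_in(): hands the job in; it is judged then, once.
The state is a dict: "time_s": time; "qpos": joint angles; "joint_vel": joint speeds; "joint_torque": joint torques, N m; "eef_pos": TCP position; "orientation": TCP orientation; "ft_force": force on the tool from outside, world axes, zero at the start; "moment": the same for the moment, N m; "opening": opening from 0.0 (shut) to 1.0 (fully open); "grip_force": force on a finger pad.
Only numpy, scipy, OpenCV 4.12 (cv2) and the standard library are available. Lean on these libraries where they do the work, as an engineer would, in place of code of your own. Each camera call takes 0.05 s, during which the arm holds its last target. There are 200 camera calls.

## Working session

There is one attempt and no reset: what is moved stays moved. The work goes in short steps, Python scripts to look and compute and a shell command to move; the robot and the scene stay as the last step left them, time stands still between calls to the robot, and variables do not carry over. Pictures are saved under pics/ and viewed, at most 10 in all, crops included, and the job is handed in when it is done.

```bash
mkdir -p pics; ls
python3 - <<'E'
from workcell import manip
import cv2,numpy as np
o=manip.get_obs();print(o['time_s'],o['eef_pos'],o['orientation'],o['opening'],manip.hold_point_z)
for n in("top","scene"):
    f=manip.grab_frame(n);cv2.imwrite(f"pics/{n}0.png",f["image"][:,:,::-1]);print(n,f["K"],f["origin"],f["rotation"])
    np.savez(f"{n}0.npz",**{k:np.array(f[k]) for k in("image","K","origin","rotation")})
E
```

```text
jog.py
pics
workcell.py
0.0 [0.15685279 0.60474771 0.40396668] [-1.09239215e-04  1.26551840e-01  9.91959757e-01 -6.77999383e-04] 1.001085664592034 0.1547
top [[351.89797153   0.         251.5562848 ]
 [  0.         351.89797153 190.57953013]
 [  0.           0.           1.        ]] [0.48885259 0.00428378 0.92958743] [-0.03429313  0.71414978 -0.69710794  0.05342834]
scene [[389.27965538   0.         261.92908442]
 [  0.         389.27965538 185.51073999]
 [  0.           0.           1.        ]] [ 1.07838095 -0.4188337   0.58833982] [-0.40213773  0.80953324  0.38612878 -0.1839721 ]
```

View pics/top0.png

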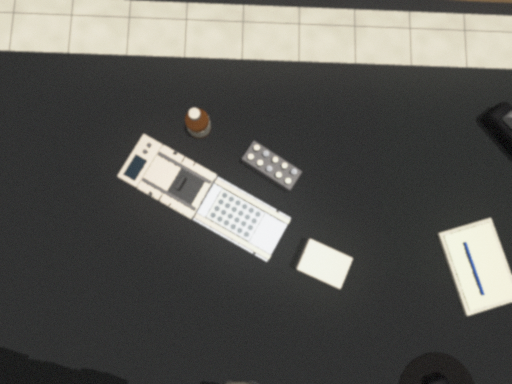

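View pics/scene0.png

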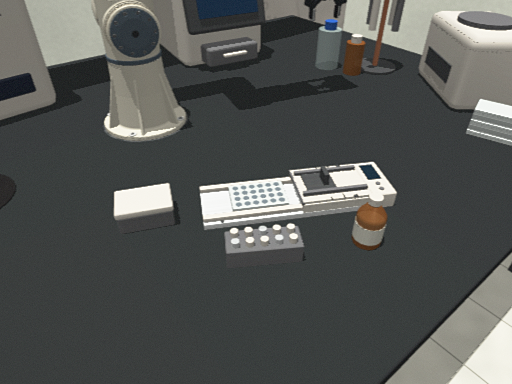

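Top view: the reader runs from its open end near (280,240) to the display end near (132,160). The plate wells are at (237,214), the shutter at (185,185), the bottle at (198,122), the rack at (272,165) and the tip box at (325,263).

```bash
cat > h.py <<'E'
import numpy as np
from scipy.spatial.transform import Rotation as R
def cam(f):
    r=np.array(f["rotation"]); 
    return np.array(f["K"]),np.array(f["origin"]),(r if r.shape==(3,3) else R.from_quat(np.roll(r.ravel(),-1)).as_matrix())
def ray(f,px,z):
    K,o,r=cam(f); d=r@np.linalg.inv(K)@np.array([px[0],px[1],1.]); return o+d*(z-o[2])/d[2]
def proj(f,p):
    K,o,r=cam(f); c=K@(r.T@(np.array(p)-o)); return c[:2]/c[2]
E
python3 - <<'E'
import numpy as np,cv2
from h import *
f=np.load("top0.npz"); g=f["image"]
c=cv2.resize(g[120:270,105:305],None,fx=4,fy=4,interpolation=cv2.INTER_CUBIC)
cv2.imwrite("pics/c1.png",c[:,:,::-1])
for p in[(146,135),(118,179),(269,260),(290,214)]:print(p,ray(f,p,.03).round(4))
f=np.load("scene0.npz"); g=f["image"]
cv2.imwrite("pics/c2.png",cv2.resize(g[140:260,190:400],None,fx=3.8,fy=3.8,interpolation=cv2.INTER_CUBIC)[:,:,::-1])
E
```

```text
(146, 135) [0.7402 0.2595 0.03  ]
(118, 179) [0.6224 0.3237 0.03  ]
(269, 260) [ 0.4264 -0.0667  0.03  ]
(290, 214) [ 0.5435 -0.1188  0.03  ]
```

View pics/c1.png

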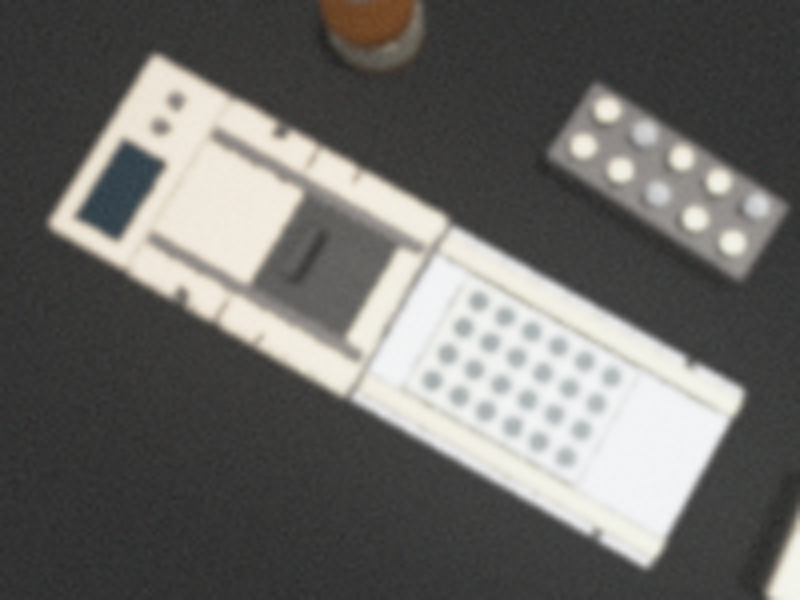

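View pics/c2.png

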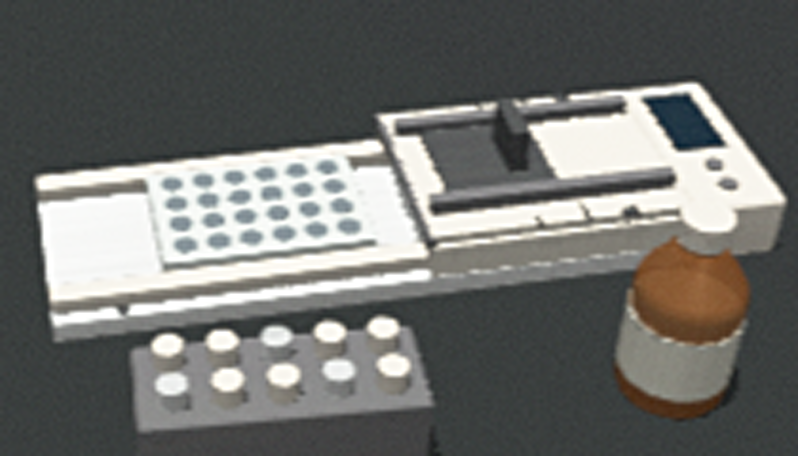

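The crops show the plate corners at (410,385), (460,283), (633,378) and (580,480), with the plate lying before the bridge. They also show the roof edge at (450,218)–(348,397), the tab at (307,255), and the half-travel ticks at (312,158) and (218,312).

Run:
```python
import numpy as np
from h import *
from scipy.optimize import least_squares
f=np.load("top0.npz"); u=lambda c:((c[0]+.5)/4-.5+105,(c[1]+.5)/4-.5+120)
L=[((450,218),30,-65,43),((348,397),30,65,43),((155,53),250,-65,43),((50,225),250,65,43),((745,392),-190,-65,27),((652,566),-190,65,21),((312,158),125,-60,43),((218,312),125,60,43)]
W=np.array([ray(f,u(c),z/1e3)[:2] for c,_,_,z in L]); P=np.array([(x,y) for _,x,y,_ in L])/1e3
T=lambda s,P:np.array([[np.cos(s[2]),-np.sin(s[2])],[np.sin(s[2]),np.cos(s[2])]])@np.array(P).T+np.array(s[:2])[:,None]
r=least_squares(lambda s:(T(s,P).T-W).ravel(),[.57,.07,1.1],loss='soft_l1',f_scale=.002); s=r.x
print("reader",s,np.degrees(s[2]));print((1e3*(T(s,P).T-W)).round(1))
a=s[2];Ri=np.array([[np.cos(a),np.sin(a)],[-np.sin(a),np.cos(a)]])
for n,c,z in[("tab",(308,254),.078),("pl lead",(410,385),.031),("pl lead",(460,283),.031),("pl tr",(633,378),.031),("pl tr",(580,480),.031),("bottle",(375,45),.0),("rack",(597,85),.05),("rack",(547,155),.05),("rack",(788,207),.05),("rack",(742,280),.05)]:
    w=ray(f,u(c),z)[:2];print(n,w.round(4),(1e3*Ri@(w-s[:2])).round(1))
for p in[(312,239),(353,254),(341,289),(297,268)]:
    w=ray(f,p,.058)[:2];print("tip",(1e3*Ri@(w-s[:2])).round(1))
# cross-check in scene view
g=np.load("scene0.npz")
for n,x,y,z in[("tab",95,0,78),("roof",30,-65,43),("roof",30,65,43),("end",-190,65,27)]:
    w=T(s,[(x/1e3,y/1e3)])[:,0];q=proj(g,[*w,z/1e3]);print(n,((q+.5-[190,140])*3.8).round(0))
from scipy.spatial.transform import Rotation as R
from workcell import manip
o=manip.get_obs();m=R.from_quat(np.roll(o['orientation'],-1)).as_matrix();print(m.round(3))
```

```text
reader [0.56781415 0.07397482 1.08102287] 61.938048255463414
[[-0.5 -0.3]
 [ 0.   1.1]
 [ 0.8  1.2]
 [-0.3  3.3]
 [ 1.4 -2.7]
 [-1.8  0.9]
 [ 3.4 -3.3]
 [-2.2 -1. ]]
tab [0.6093 0.1529] [89.1  0.5]
pl lead [0.5336 0.0927] [ 0.4 39. ]
pl lead [0.5997 0.0632] [  5.5 -33.2]
pl tr [ 0.5414 -0.0491] [-121.   -34.6]
pl tr [ 0.4762 -0.0167] [-123.2   38.2]
bottle [0.7644 0.1281] [ 140.2 -148. ]
rack [ 0.7275 -0.0214] [  -9.  -185.8]
rack [0.6809 0.0094] [  -3.8 -130.1]
rack [ 0.6515 -0.1448] [-153.7 -176.8]
rack [ 0.6039 -0.1158] [-150.5 -121.1]
tip [-255.9  -38.5]
tip [-361.6  -56. ]
tip [-374.4   33. ]
tip [-256.8   41.3]
tab [515. 115.]
roof [437. 241.]
roof [380. 113.]
end [ 37. 170.]
[[-0.968  0.251 -0.   ]
 [ 0.251  0.968 -0.001]
 [-0.    -0.001 -1.   ]]
```
Tab at 89 vs 95: z=.078... tab observed might be mis-picked: tab's base visible; predicted scene position (515,115) vs actual tab top ~ (513,103)... Calibration ~2 mm. Fine. Is the longer tick (312,158)? residuals show x off. Whatever. Use wrist camera later for refinement.

Units first: shifts go in units of 20 mm and turns go in units of 0.1 rad. So -0.0312 m is -1.56, -0.0275 m is -1.375.

```bash
r='x'; echo '{"plan": [[0, 0, 0, -1.375, -1.56, 0, 0], [0, 0, 0, -1.375, -1.56, 0, 0], [0, 0, 0, -1.375, -1.56, 0, 0], [0, 0, 0, -1.375, -1.56, 0, 0], [0, 0, 0, -1.375, -1.56, 0, 0]]}' > mv.in && python3 jog.py mv.in 40
echo '{"plan": [[0, 0, 0, -1.375, -1.56, 0, 0], [0, 0, 0, -1.375, -1.56, 0, 0], [0, 0, 0, -1.375, -1.56, 0, 0], [0, 0, 0, -1.375, -1.56, 0, 0], [0, 0, 0, -1.375, -1.56, 0, 0]]}' > mv.in && python3 jog.py mv.in
echo '{"plan": [[0, 0, 0, -1.375, -1.56, 0, 0], [0, 0, 0, -1.375, -1.56, 0, 0], [0, 0, 0, -1.375, -1.56, 0, 0], [0, 0, 0, -1.375, -1.56, 0, 0], [0, 0, 0, -1.375, -1.56, 0, 0]]}' > mv.in && python3 jog.py mv.in
echo '{"plan": [[0, 0, 0, -1.375, -1.56, 0, 0], [0, 0, 0, -1.375, -1.56, 0, 0], [0, 0, 0, -1.375, -1.56, 0, 0], [0, 0, 1.2, 0, 0, 0, 0], [0, 0, 1.2, 0, 0, 0, 0]]}' > mv.in && python3 jog.py mv.in
echo '{"plan": [[0, 0, 1.2, 0, 0, 0, 0], [0, 0, 1.2, 0, 0, 0, 0], [0, 0, 1.2, 0, 0, 0, 0], [0, 0, 1.2, 0, 0, 0, 0], [0, 0, 1.2, 0, 0, 0, 0]]}' > mv.in && python3 jog.py mv.in
echo '{"plan": [[0, 0, 1.2, 0, 0, 0, 0], [0, 0, 1.2, 0, 0, 0, 0], [0, 0, 1.2, 0, 0, 0, 0], [0, 0, 1.2, 0, 0, 0, 0], [0, 0, 1.2, 0, 0, 0, 0]]}' > mv.in && python3 jog.py mv.in
echo '{"plan": [[0, 0, 1.2, 0, 0, 0, 0], [0, 0, 1.2, 0, 0, 0, 0], [0, 0, 1.2, 0, 0, 0, 0], [0, 0, 0, 0, 0, 0, 0]]}' > mv.in && python3 jog.py mv.in
```

```text
time_s: 0.52
eef_pos: [0.2511, 0.4176, 0.4043]
orientation: [-0.0, 0.126, 0.992, -0.0]
ft_force: [0.9, 0.4, 0.2]
opening: 0.297
grip_force: 0.0
time_s: 0.93
eef_pos: [0.345, 0.232, 0.4047]
orientation: [0.0, 0.126, 0.992, 0.0]
ft_force: [1.0, 1.5, -0.2]
opening: -0.004
grip_force: 0.0
time_s: 1.35
eef_pos: [0.439, 0.0463, 0.4047]
orientation: [0.0, 0.127, 0.992, 0.0]
ft_force: [1.5, 1.0, -0.5]
opening: 0.003
grip_force: 0.0
time_s: 1.77
eef_pos: [0.4957, -0.0652, 0.4042]
orientation: [-0.0, 0.248, 0.969, -0.0]
ft_force: [-0.7, -0.1, -0.3]
opening: -0.003
grip_force: 0.0
time_s: 2.18
eef_pos: [0.4949, -0.063, 0.4044]
orientation: [-0.0, 0.523, 0.853, -0.0]
ft_force: [-0.6, -0.8, 0.3]
opening: -0.002
grip_force: 0.0
time_s: 2.6
eef_pos: [0.4949, -0.0629, 0.4044]
orientation: [-0.0, 0.751, 0.66, -0.0]
ft_force: [0.8, -0.5, 0.9]
opening: 0.002
grip_force: 0.0
time_s: 2.93
eef_pos: [0.4949, -0.0629, 0.4044]
orientation: [-0.0, 0.857, 0.515, -0.0]
ft_force: [-0.4, -0.5, 0.3]
opening: 0.002
grip_force: 0.0
```

Run:
```python
from workcell import manip
import cv2,numpy as np
o=manip.get_obs();f=manip.grab_frame("wrist");print(f["K"],f["mount"])
np.savez("w1.npz",image=f["image"],K=f["K"],mount=f["mount"],p=o["eef_pos"],q=o["orientation"])
cv2.imwrite("pics/w1.png",cv2.resize(f["image"],None,fx=1.5,fy=1.5)[:,:,::-1])
```

```text
[[297.31863964   0.         256.14899013]
 [  0.         297.31863964 191.87516723]
 [  0.           0.           1.        ]] [[ 3.98655254e-04 -9.54419508e-01 -2.98468163e-01  7.53784987e-02]
 [ 9.99999724e-01  5.67522582e-04 -4.79111333e-04 -5.24995861e-04]
 [ 6.26660625e-04 -2.98467890e-01  9.54419471e-01  3.01198199e-02]
 [ 0.00000000e+00  0.00000000e+00  0.00000000e+00  1.00000000e+00]]
```

View pics/w1.png

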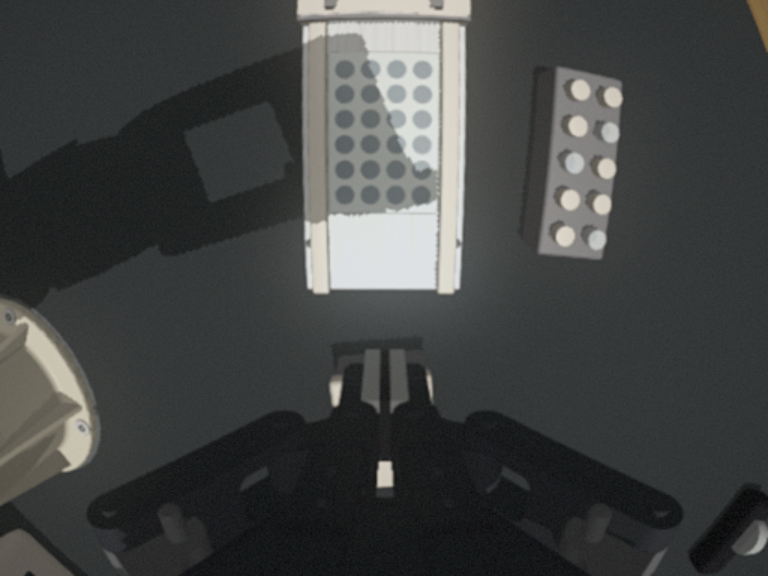

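The wrist view shows the plate's trailing edge at row 213 (columns 329–437), its leading edge at row 52, the lane's open end at row 290 and the bridge edge at row 18.

```bash
cat >> h.py <<'E'
S=[0.56781415,0.07397482,1.08102287]
def toR(w,s=S):
    a=s[2];return 1e3*np.array([[np.cos(a),np.sin(a)],[-np.sin(a),np.cos(a)]])@(np.array(w)[:2]-s[:2])
def wray(f,px,z):
    K=f["K"];v=(np.array(px)-K[:2,2])/K[0,0];t=np.hypot(*v);d=np.array([*(v/t*np.sin(t)),np.cos(t)])
    M=f["mount"];m=R.from_quat(np.roll(f["q"],-1)).as_matrix();o=f["p"]+m@M[:3,3];d=m@M[:3,:3]@d
    return o+d*(z-o[2])/d[2]
E
python3 - <<'E'
from h import *
f=np.load("w1.npz")
print("tcp",toR(f["p"]))
for n,c,z in[("roof",(300,19),.043),("roof",(470,19),.043),("trail",(329,213),.031),("trail",(437,213),.031),("lead",(329,52),.031),("lead",(440,52),.031),("open",(330,290),.015),("open",(437,290),.015),("openL",(306,290),.021),("openR",(462,290),.021),("wallin",(328,293),.027),("wallin",(438,293),.027),("tip",(372,350),.231),("tip",(398,350),.231)]:
    print(n,toR(wray(f,((c[0]+.5)/1.5-.5,(c[1]+.5)/1.5-.5),z)).round(1))
E
```

```text
tcp [-1.55052272e+02 -5.97573259e-02]
roof [25.2 63.7]
roof [ 25.4 -62.2]
trail [-126.1   44. ]
trail [-125.9  -39.9]
lead [ 0.2 43.1]
lead [  0.3 -40.9]
open [-193.9   47.1]
open [-193.7  -43.8]
openL [-192.1   66.7]
openR [-191.8  -64.3]
wallin [-192.7   47.3]
wallin [-192.5  -43.2]
tip [-147.5    5.1]
tip [-147.5   -4.2]
```

Converted, -0.001 m is -0.05, 0.04 m is 2.

```bash
echo '{"plan": [[0, 0, 0, 0, -0.05, 2, 0], [0, 0, 0, 0, 0, 2, 0], [0, 0, 0, 0, 0, 2, 0], [0, 0, 0, 0, 0, 2, 0], [0, 0, 0, 0, 0, 1.5, 0]]}' > mv.in && python3 jog.py mv.in
echo '{"plan": [[0, 0, 0, 0, 0, 1, 0], [0, 0, 0, 0, 0, 0, 0], [0, 0, 0, 0, 0, 0, 0]]}' > mv.in && python3 jog.py mv.in
```

```text
time_s: 3.4
eef_pos: [0.4932, -0.0623, 0.212]
orientation: [-0.001, 0.854, 0.52, -0.001]
ft_force: [0.1, 0.3, -0.0]
opening: -0.002
grip_force: 0.0
time_s: 3.65
eef_pos: [0.4938, -0.0624, 0.194]
orientation: [-0.001, 0.855, 0.519, -0.001]
ft_force: [0.1, -0.3, 1.2]
opening: 0.0
grip_force: 0.0
```

Converted, 0.012 m is 0.6.

```bash
echo '{"plan": [[0, 0, 0, 0.6, 0, 0, 0], [0, 0, 0, 0.6, 0, 0, 0], [0, 0, 0, 0.6, 0, 0, 0], [0, 0, 0, 0.6, 0, 0, 0], [0, 0, 0, 0.6, 0, 0, 0]]}' > mv.in && python3 jog.py mv.in
echo '{"plan": [[0, 0, 0, 0.6, 0, 0, 0], [0, 0, 0, 0.6, 0, 0, 0], [0, 0, 0, 0.6, 0, 0, 0], [0, 0, 0, 0.6, 0, 0, 0], [0, 0, 0, 0, 0, 0, 0]]}' > mv.in && python3 jog.py mv.in
python3 - <<'E'
from workcell import manip
from h import *
print(toR(manip.get_obs()["eef_pos"]))
E
```

```text
time_s: 4.07
eef_pos: [0.523, -0.0078, 0.1957]
orientation: [0.0, 0.855, 0.518, 0.001]
ft_force: [-1.1, -0.6, 0.7]
opening: -0.001
grip_force: 0.6
time_s: 4.48
eef_pos: [0.5456, 0.0351, 0.1948]
orientation: [0.0, 0.855, 0.518, 0.001]
ft_force: [1.0, 0.2, 0.6]
opening: -0.001
grip_force: 0.0
[-44.72804644   1.27479248]
```

Converted, 0.01 m is 0.5, 0.006 m is 0.3.

```bash
echo '{"plan": [[0, 0, 0, 0.5, 0, 0, 0], [0, 0, 0, 0.5, 0, 0, 0], [0, 0, 0, 0.3, 0, 0, 0], [0, 0, 0, 0.2, 0, 0, 0], [0, 0, 0, 0.15, 0, 0, 0]]}' > mv.in && python3 jog.py mv.in
echo '{"plan": [[0, 0, 0, 0.15, 0, 0, 0], [0, 0, 0, 0.15, 0, 0, 0], [0, 0, 0, 0, 0, 0, 0]]}' > mv.in && python3 jog.py mv.in
python3 - <<'E'
from workcell import manip
from h import *
import cv2
o=manip.get_obs();print(toR(o["eef_pos"]),o["ft_force"])
f=manip.grab_frame("wrist")
np.savez("w2.npz",image=f["image"],K=f["K"],mount=f["mount"],p=o["eef_pos"],q=o["orientation"])
cv2.imwrite("pics/w2.png",cv2.resize(f["image"],None,fx=1.5,fy=1.5)[:,:,::-1])
E
```

```text
time_s: 4.9
eef_pos: [0.5598, 0.0629, 0.1946]
orientation: [-0.0, 0.856, 0.518, -0.0]
ft_force: [-0.2, -0.3, 2.0]
opening: 0.003
grip_force: 0.6
time_s: 5.15
eef_pos: [0.5627, 0.068, 0.1947]
orientation: [0.0, 0.856, 0.517, 0.0]
ft_force: [-0.3, 1.0, 0.1]
opening: -0.001
grip_force: 0.0
[-7.67757371  1.72998799] [-0.25048513  1.01856131  0.12864469]
```

View pics/w2.png

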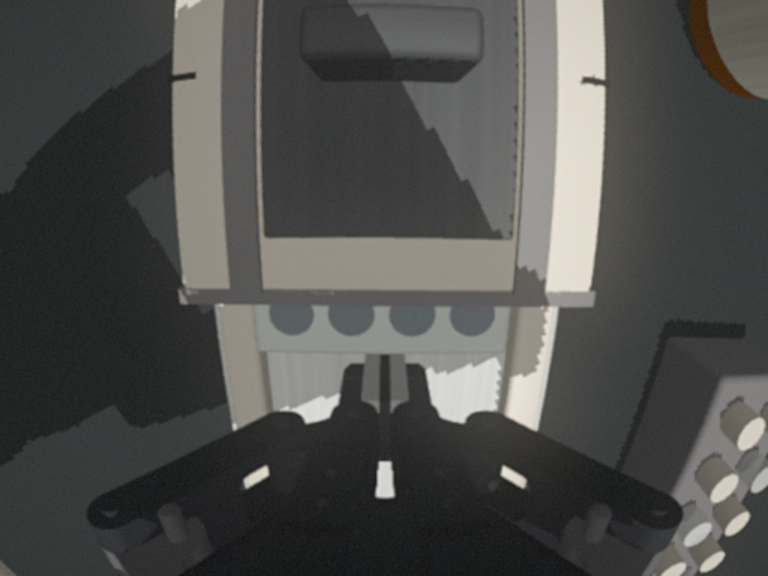

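The wrist view shows the fingers touching the plate's trailing edge at row 352. The roof edge is at row 292, the shut ticks at (183,76) and (593,81), and the tab at (392,40). I'll measure the edges in the reader frame.

Run:
```python
from h import *
f=np.load("w2.npz")
for n,c,z in[("roof",(240,291),.043),("roof",(535,291),.043),("tick95",(173,77),.043),("tick95",(605,83),.043),("trail",(263,352),.031),("trail",(507,352),.031),("tabtopfront",(318,62),.078),("tabtopfront",(470,63),.078),("tabtopback",(305,6),.078),("shplate",(265,237),.048),("shplate",(512,239),.048)]:
    print(n,toR(wray(f,((c[0]+.5)/1.5-.5,(c[1]+.5)/1.5-.5),z)).round(1))
```

```text
roof [28.5 45.4]
roof [ 29.1 -42.3]
tick95 [92.9 63.8]
tick95 [ 92.4 -60.8]
trail [ 2.9 43.7]
trail [  3.5 -39.3]
tabtopfront [85.9 15.6]
tabtopfront [ 86.1 -13.5]
tabtopback [97.8 18.4]
shplate [45.6 35.2]
shplate [ 45.6 -32.2]
```

```bash
echo '{"plan": [[0, 0, 0, 0.15, 0.025, 0, 0], [0, 0, 0, 0.1, 0, 0, 0], [0, 0, 0, 0.05, 0, 0, 0], [0, 0, 0, 0, 0, 0, 0]]}' > mv.in && python3 jog.py mv.in; echo '{"plan": [[0, 0, 0, 0.05, 0, 0, 0], [0, 0, 0, 0, 0, 0, 0]]}' > mv.in && python3 jog.py mv.in;echo '{"plan": [[0, 0, 0, 0.05, 0, 0, 0], [0, 0, 0, 0, 0, 0, 0]]}' > mv.in && python3 jog.py mv.in
python3 - <<'E'
from workcell import manip
from h import *
print(toR(manip.get_obs()["eef_pos"]))
E
```

```text
time_s: 5.53
eef_pos: [0.5658, 0.073, 0.1947]
orientation: [0.0, 0.856, 0.518, 0.0]
ft_force: [0.4, 0.8, -0.0]
opening: -0.0
grip_force: 0.0
time_s: 5.7
eef_pos: [0.5662, 0.0737, 0.1947]
orientation: [-0.0, 0.856, 0.517, -0.0]
ft_force: [0.2, -0.8, -0.5]
opening: 0.0
grip_force: 0.0
time_s: 5.87
eef_pos: [0.5666, 0.0746, 0.1947]
orientation: [0.0, 0.856, 0.517, -0.0]
ft_force: [-0.3, 0.0, 0.5]
opening: -0.002
grip_force: 0.3
[0.00256009 1.37276829]
```

Converted, 0.001 m is 0.05.

```bash
echo '{"plan": [[0, 0, 0, 0.05, 0, 0, 0], [0, 0, 0, 0, 0, 0, 0]]}' > mv.in && python3 jog.py mv.in;echo '{"plan": [[0, 0, 0, 0.05, 0, 0, 0], [0, 0, 0, 0, 0, 0, 0]]}' > mv.in && python3 jog.py mv.in
python3 - <<'E'
from workcell import manip
from h import *
print(toR(manip.get_obs()["eef_pos"]))
E
```

```text
time_s: 6.03
eef_pos: [0.5666, 0.075, 0.1947]
orientation: [0.0, 0.856, 0.518, -0.001]
ft_force: [-2.8, -4.0, 2.5]
opening: -0.002
grip_force: 2.7
time_s: 6.2
eef_pos: [0.5667, 0.0754, 0.1946]
orientation: [0.0, 0.856, 0.518, -0.002]
ft_force: [-5.1, -8.6, 5.1]
opening: -0.001
grip_force: 5.0
[0.75582023 1.63145267]
```

Converted, -0.01 m is -0.5, -0.005 m is -0.25.

```bash
echo '{"plan": [[0, 0, 0, 0, 0, 0, 0], [0, 0, 0, 0, 0, 0, 0], [0, 0, 0, 0, 0, 0, 0], [0, 0, 0, -0.25, 0, 0, 0], [0, 0, 0, -0.5, 0, 0, 0]]}' > mv.in && python3 jog.py mv.in
echo '{"plan": [[0, 0, 0, 0, 0, -1.5, 0], [0, 0, 0, 0, 0, -1.5, 0], [0, 0, 0, 1.25, 0, 0, 0], [0, 0, 0, 1.25, 0, 0, 0], [0, 0, 0, 1.25, 0, 0, 0]]}' > mv.in && python3 jog.py mv.in
echo '{"plan": [[0, 0, 0, 0, 0, 0.5, 0], [0, 0, 0, 0, 0, 0.5, 0], [0, 0, 0, 0, 0, 0, 0], [0, 0, 0, 0, 0, 0, 0]]}' > mv.in && python3 jog.py mv.in
python3 - <<'E'
from workcell import manip
from h import *
import cv2
o=manip.get_obs();print(toR(o["eef_pos"]),o["ft_force"])
f=manip.grab_frame("top");np.savez("top2.npz",**{k:np.array(f[k]) for k in("image","K","origin","rotation")})
cv2.imwrite("pics/top2.png",cv2.resize(f["image"][120:270,105:305],None,fx=4,fy=4)[:,:,::-1])
E
```

```text
time_s: 6.62
eef_pos: [0.5609, 0.0633, 0.1948]
orientation: [0.0, 0.856, 0.518, 0.001]
ft_force: [0.6, -0.2, -0.5]
opening: 0.001
grip_force: 0.0
time_s: 7.03
eef_pos: [0.5958, 0.1296, 0.2556]
orientation: [0.0, 0.856, 0.517, 0.001]
ft_force: [0.4, 0.2, 0.6]
opening: -0.001
grip_force: 0.0
time_s: 7.37
eef_pos: [0.5943, 0.1285, 0.2334]
orientation: [-0.0, 0.856, 0.517, -0.001]
ft_force: [-0.2, 0.0, 0.2]
opening: -0.002
grip_force: 0.0
[60.6025244   2.28167922] [-0.21173894  0.01495381  0.21209464]
```

View pics/top2.png

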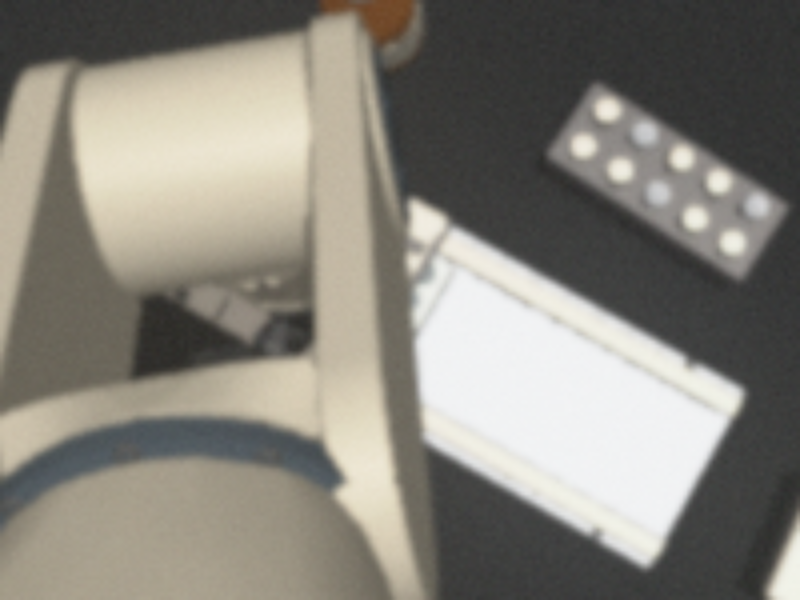

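The top view shows the plate's trailing edge at (458,265)–(415,340), about 17 mm outside the roof edge, so it is home. Next I approach the tab.

Converted, 0.006 m is 0.3, 0.004 m is 0.2.

```bash
echo '{"plan": [[0, 0, 0, 0.3, 0, 0, 0], [0, 0, 0, 0.2, 0, 0, 0], [0, 0, 0, 0.1, 0, 0, 0], [0, 0, 0, 0, 0, 0, 0]]}' > mv.in && python3 jog.py mv.in;echo '{"plan": [[0, 0, 0, 0.075, 0, 0, 0], [0, 0, 0, 0, 0, 0, 0]]}' > mv.in && python3 jog.py mv.in;echo '{"plan": [[0, 0, 0, 0.075, 0, 0, 0], [0, 0, 0, 0, 0, 0, 0]]}' > mv.in && python3 jog.py mv.in
python3 - <<'E'
from workcell import manip
from h import *
print(toR(manip.get_obs()["eef_pos"]))
E
```

```text
time_s: 7.75
eef_pos: [0.6014, 0.1405, 0.2351]
orientation: [0.0, 0.856, 0.518, 0.0]
ft_force: [0.3, 0.4, 0.4]
opening: 0.0
grip_force: 0.0
time_s: 7.92
eef_pos: [0.6018, 0.1416, 0.2348]
orientation: [0.0, 0.856, 0.518, 0.0]
ft_force: [-0.1, -0.1, 0.4]
opening: 0.002
grip_force: 0.0
time_s: 8.08
eef_pos: [0.6023, 0.1426, 0.2347]
orientation: [0.0, 0.856, 0.518, -0.0]
ft_force: [-1.0, -3.4, 1.6]
opening: 0.003
grip_force: 1.4
[76.78915754  1.9091294 ]
```

```bash
echo '{"plan": [[0, 0, 0, 0.25, 0, 0, 0], [0, 0, 0, 0.25, 0, 0, 0], [0, 0, 0, 0.25, 0, 0, 0], [0, 0, 0, 0.25, 0, 0, 0], [0, 0, 0, 0, 0, 0, 0]]}' > mv.in && python3 jog.py mv.in;echo '{"plan": [[0, 0, 0, 0.2, 0, 0, 0], [0, 0, 0, 0.15, 0, 0, 0], [0, 0, 0, 0.1, 0, 0, 0], [0, 0, 0, 0, 0, 0, 0], [0, 0, 0, 0, 0, 0, 0]]}' > mv.in && python3 jog.py mv.in
python3 - <<'E'
from workcell import manip
from h import *
import cv2
o=manip.get_obs();print(toR(o["eef_pos"]))
f=manip.grab_frame("wrist")
np.savez("w3.npz",image=f["image"],K=f["K"],mount=f["mount"],p=o["eef_pos"],q=o["orientation"])
cv2.imwrite("pics/w3.png",cv2.resize(f["image"],None,fx=1.5,fy=1.5)[:,:,::-1])
E
```

```text
time_s: 8.5
eef_pos: [0.6118, 0.1608, 0.2346]
orientation: [0.0, 0.856, 0.518, -0.001]
ft_force: [-1.5, -6.4, 4.4]
opening: -0.002
grip_force: 3.4
time_s: 8.92
eef_pos: [0.6157, 0.168, 0.2346]
orientation: [0.0, 0.856, 0.518, -0.001]
ft_force: [-1.2, -9.0, 3.3]
opening: 0.005
grip_force: 4.2
[105.48826389   1.96374145]
```

View pics/w3.png

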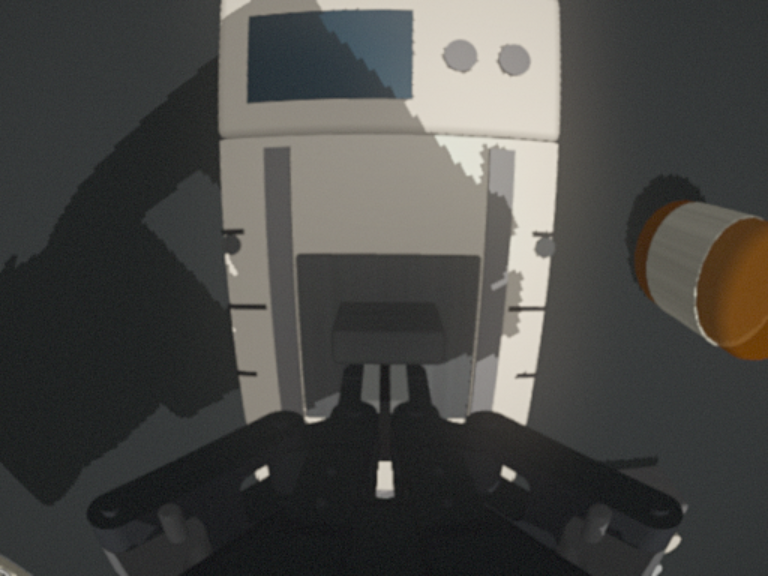

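The wrist view shows the tab held by the fingers. The shutter plate's front edge is at row 255, the half-travel ticks at (247,306) and (527,309), and the shut ticks at row 374.

Run:
```python
from h import *
f=np.load("w3.npz")
for n,c,z in[("front",(298,255),.048),("front",(480,256),.048),("t125",(230,306),.043),("t125",(545,309),.043),("t95",(240,374),.043),("t155",(225,231),.043),("tabfront",(332,331),.078),("tabfront",(445,333),.078),("tabback",(343,303),.078),("tabback",(438,304),.078)]:
    print(n,toR(wray(f,((c[0]+.5)/1.5-.5,(c[1]+.5)/1.5-.5),z)).round(1))
```

```text
front [143.9  34.4]
front [144.1 -32. ]
t125 [122.   64.7]
t125 [121.7 -61.9]
t95 [91.2 64. ]
t155 [152.4  64. ]
tabfront [127.  19.]
tabfront [126.6 -16. ]
tabback [136.2  15.3]
tabback [136.1 -13.3]
```

Converted, 0.0005 m is 0.025.

```bash
echo '{"plan": [[0, 0, 0, 0.025, 0, 0, 0], [0, 0, 0, 0, 0, 0, 0], [0, 0, 0, 0, 0, 0, 0], [0, 0, 0, 0, 0, 0, 0], [0, 0, 0, 0, 0, 0, 0]]}' > mv.in && python3 jog.py mv.in;echo '{"plan": [[0, 0, 0, 0, 0, 0, 0], [0, 0, 0, 0, 0, 0, 0], [0, 0, 0, 0, 0, 0, 0], [0, 0, 0, 0, 0, 0, 0], [0, 0, 0, 0, 0, 0, 0]]}' > mv.in && python3 jog.py mv.in
python3 - <<'E'
from workcell import manip
from h import *
o=manip.get_obs();x=toR(o["eef_pos"])[0];print(x)
if abs(x-106)<1.5 and np.linalg.norm(o["ft_force"])>5: print(manip.hand_in())
E
```

```text
time_s: 9.38
eef_pos: [0.6159, 0.1683, 0.2346]
orientation: [0.0, 0.856, 0.518, -0.001]
ft_force: [-2.5, -8.8, 3.4]
opening: -0.0
grip_force: 4.3
time_s: 9.8
eef_pos: [0.6159, 0.1683, 0.2346]
orientation: [0.0, 0.856, 0.518, -0.001]
ft_force: [-3.2, -8.3, 3.1]
opening: 0.0
grip_force: 4.3
105.84580798291142
the job is handed in; nothing more can be done
None
```

I handed the job in at about 9.8 s with the plate home against the end stop and the closed fingers holding the shutter about 29 mm open against its spring (about 9 N); I saw no contact with the bottle, rack or tip box, and the hand-in call returned no verdict.

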